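Print with a pin-registered hand block

TASK

Lift the hand printing block with the red handle out of the wooden tray and bring it over the sprung white printing bed, its long side square with the bed's long side, so that the hole in its underside finds the brass pin, drops on, and the block lies flat on the bed. Then press the block down until the bed is fully home against its spring, and finish like that: still holding the block pressed down, not letting go. Leave the blue-handled block and everything else on the table where it is.

Things in the scene. Friction and masses are not known exactly. Their poses are not given: they have to be found in the camera images.
- block_grip (a point): Grip point of the loose printing block to be used (0.2 to 0.4 kg): a wooden slab 64 x 96 mm, 28 mm thick, on whose top stands in the middle a solid red bar handle 18 mm wide (x), 60 mm long (y), 36 mm high. The point lies on the block's centre line 50 mm above its underside, in the upper half of the handle (handle from 28 to 64 mm). x: across the handle; y: along the block's long side; z: up. It may be used either way round.
- block_hole (a point): Mouth of the blind round hole in the middle of the red-handled block's underside, 50 mm straight below block_grip; hole diameter 13 mm with a 2 mm chamfer, 22 mm deep; axes as block_grip.
- tray_in (a point): Centre of the inner floor (6 mm above the table) of the open light-wood tray, fixed to the table; outside 150 (x) x 290 (y) mm, walls 6 mm thick, rim 36 mm above the table. Both blocks lie flat in it side by side along its y, either one on either side, each turned a little.
- bed_mid (a point): Centre of the upper face, at rest, of the white printing bed 150 (x) x 200 (y, long side) mm, 40 mm above the table, on a fixed plywood base 200 x 250 mm with four low steel posts at the corners (tops 34 mm above the table). Does not move when the bed is pressed. z up.
- bed (a joint): How far the white bed is pressed down, in m: 0 at rest, 0.006 fully home. It sinks straight down. Its spring is preloaded: it needs about 6.5 N to start and 14 N in all (block's weight included) to go fully home, so the bed does not sink under the block's weight alone.
- pin_top (a point): Top of the fixed upright brass pin, diameter 10 mm with a tapered tip, that stands through the bed's black slot. It stands up 8 mm above the bed at rest (14 mm when the bed is fully home) and is on the bed's y centre line, up to 30 mm either side of bed_mid. The block hides it as it comes over.
- jig: The whole fixed registration jig: plywood base with the sprung bed. Origin on the table under the bed's centre; axes as bed_mid.
- block: The red-handled block as a whole; origin at block_hole.
- spare_grip (a point): Bystander: the same kind of block with a blue handle, in the tray; point 50 mm above its underside. Not to be used.
- inktin_mid (a point): Bystander: yellow ink tin, diameter 72 mm, 50 mm high; its centre.
- jar_mid (a point): Bystander: jar, diameter 60 mm, 85 mm high; its centre.
- hammer_grip (a point): Bystander: hammer 250 mm long, lying; point on its handle.
- tape_mid (a point): Bystander: roll of blue tape, outer diameter 64 mm, 24 mm high, lying flat; its centre.
- spatula_grip (a point): Bystander: ink spatula 250 mm long, lying; point on its handle.
- brayer_mid (a point): Bystander: ink roller with a 90 mm black rubber roll, lying; point near its middle.
There are look-alikes about, which are no part of the job. What is shaped like the block but orange is not meant.

How it is judged:
By the outcome, as a careful person would: the job done as asked, in the order asked, and still so for the second after the job is handed in, while the arm keeps its last pose, push and grip.
It also fails if it takes over 48 s, if anything falls off the work surface, if the arm or the gripper's body presses on something with over 40 N, if the wrist force passes 120 N, or if a joint passes its speed limit or range.

ROBOT

A 7-joint arm with a two-finger parallel gripper is mounted at the origin on the work surface. World frame = base frame: x ahead of the robot, y to its left, z up, the work surface at z = 0. Lengths are in mm, angles in rad, forces in N, time in s.
With the tool pointing down it reaches from about 400 to 875 mm from the base axis. Payload 4.4 kg.
Tool frame: the origin (TCP) lies at the very end of the fingers, on their centre line; the grasp point (between the pads) lies 19 mm behind it (ctrl.grip_point_offset is the distance from the TCP to the grasp point, in mm); z points along the fingers, y is the line along which they close (so a half turn about z gives the same grasp; the last joint's range is limited). The gripper opens to 85 mm and grips with 20 to 120 N. Pads are 22 mm wide; open, the fingers measure 114 mm over their backs; the gripper's body (76 mm by 85 mm) begins 54 mm behind the grasp point. The pads swing forward as they close: fully open they stand 13 mm farther back than shut.
Start: joints at [1.167, 0.628, 0.038, 1.517, -0.027, 0.996, -0.02], TCP at [215.446, -613.271, 231.313] pointing down, gripper open.
Joint ranges: [-3.06, 3.06], [-0.37, 2.12], [-1.25, 1.32], [0.18, 2.47], [-1.1, 4.24], [0.23, 1.98], [-2.94, 2.94]. Speed limits (rad/s): [2.57, 2.57, 3.14, 3.14, 3.14, 3.14, 3.14].

INTERFACE

Orientations are given as [roll, pitch, yaw] about the fixed x, y, z axes, in that order (R = Rz(yaw) Ry(pitch) Rx(roll)).
In Python, from cell import ctrl gives the robot as it stands.
- The arm moves only by the tool jog_arm, never from a script. Its argument "increments" is one flat list of numbers, 7 for each row, row after row: the finger opening in cm, from 0 to 8.54, then the shift along the tool's x, y, z in cm, then the turn, a rotation vector about the tool's x, y, z in degrees. In form: [fingers, x, y, z, rx, ry, rz, fingers, x, y, z, rx, ry, rz, ...]. A call has 1 to 20 rows; each row is the pose to reach, as a shift and turn from the pose commanded when the call began, along the tool's axes at that moment; what a row does not reach only later rows make up. A row lasts 1/10 s, in which the tool goes at most 50 mm and 8.59 degrees, less where a joint would pass 70% of its speed; a pose out of reach is approached as far as the arm can. A call with a gripper value outside its range is refused whole. The fingers move at their own pace and stop on an object; the grip force is fixed at half the most. Time passes only in rows, so rows that repeat a pose let the fingers close. It gives the time, the measured TCP pose, the force, the opening and the grip force at its end, in the units of the state.
- ctrl.read_state(): the state, without advancing time (a new reading comes with each control period).
- ctrl.get_image(name): name is "scene" or "side" or "wrist"; returns the picture (480x640x3 uint8, red, green, blue); there is no depth.
- ctrl.camera_params(name): a dict with "fx", "fy", "cx", "cy" (pixels), "extrinsics" (4x4, takes a point from world to camera coordinates). Camera axes: x right, y down, z forward; pixel columns grow to the right and rows downward; lengths in mm; the calibration is good to about 2 mm. A picture is of the moment at which its call begins: read the wrist's pose just before it. camera_params takes no time and is no camera call; for the wrist camera it gives the pose at the moment of the call.
- ctrl.finish_job(): hands the job in; it is judged then, once.
The state is a dict: "clock": time; "qpos": joint angles; "qd": joint speeds; "tau": joint torques, N m; "eef_pos": TCP position; "tool_rot": TCP orientation; "force": force on the tool from outside, world axes, zero at the start; "torque": the same for the moment, N m; "width": finger opening in mm; "gripper_force": force on a finger pad.
Only numpy, scipy, OpenCV 4.12 (cv2) and the standard library are available. Lean on these libraries where they do the work, as an engineer would, in place of code of your own. Each camera call takes 0.05 s, during which the arm holds its last target. There are 200 camera calls.

## Working session

There is one attempt and no reset: what is moved stays moved. The work goes in short steps, Python scripts to look and compute and a tool call to move; the robot and the scene stay as the last step left them, time stands still between calls to the robot, and variables do not carry over. Pictures are saved under pics/ and viewed, at most 10 in all, crops included, and the job is handed in when it is done.

Besides the shell and the picture viewer there is one more tool, called as name(argument=value, ...) on one line, values as JSON. jog_arm: Moves the arm, as the interface text tells. Its arguments: {"type":"object","properties":{"increments":{"type":"array","items":{"type":"number"}}},"required":["increments"]}

```bash
mkdir -p pics; ls
python3 - <<'E'
from cell import ctrl
import cv2,numpy as np
for n in("scene","side"):
    cv2.imwrite(f"pics/{n}0.png",ctrl.get_image(n)[...,::-1])
    p=ctrl.camera_params(n);print(n,p["fx"],p["cx"],p["cy"]);print(np.round(p["extrinsics"],3))
s=ctrl.read_state();print(s)
E
```

```text
pics
scene 572.5021358210275 321.67690997835143 236.63649503181674
[[ 2.750000e-01  9.610000e-01 -9.000000e-03 -7.118100e+01]
 [ 7.950000e-01 -2.330000e-01 -5.610000e-01 -3.990790e+02]
 [-5.410000e-01  1.470000e-01 -8.280000e-01  1.841994e+03]
 [ 0.000000e+00  0.000000e+00  0.000000e+00  1.000000e+00]]
side 588.6841164933837 321.2037759536462 240.14389045753327
[[-9.980000e-01 -5.500000e-02 -6.000000e-03  4.908190e+02]
 [-3.000000e-02  6.140000e-01 -7.880000e-01  1.341350e+02]
 [ 4.700000e-02 -7.870000e-01 -6.150000e-01  1.509067e+03]
 [ 0.000000e+00  0.000000e+00  0.000000e+00  1.000000e+00]]
{'clock': 0.1, 'qpos': array([ 1.1672086 ,  0.62927549,  0.03840631,  1.51824044, -0.02697743,
        0.99631045, -0.02000031]), 'qd': array([-2.93778929e-04, -5.21996824e-05, -3.12839872e-04, -2.31853579e-03,
       -1.44638545e-03, -1.10626014e-03, -1.20401353e-03]), 'tau': array([ 2.43136747e-03, -5.64532220e+01,  1.23044115e+00, -1.93968952e+01,
        1.13060296e-02,  5.52853962e-03,  1.85685093e-05]), 'eef_pos': array([ 215.27202987, -612.73277852,  230.47500445]), 'tool_rot': array([-3.13987584e+00,  1.43092694e-05,  3.37831434e-01]), 'force': array([ 0.09632145,  0.36784925, -0.89708255]), 'torque': array([ 0.02613484,  0.03638764, -0.00276587]), 'gripper_force': 0.0, 'width': 85.59777208739109}
```

View pics/scene0.png

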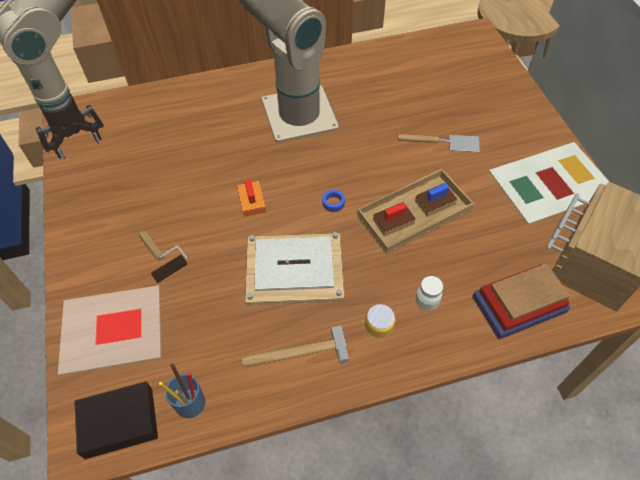

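View pics/side0.png

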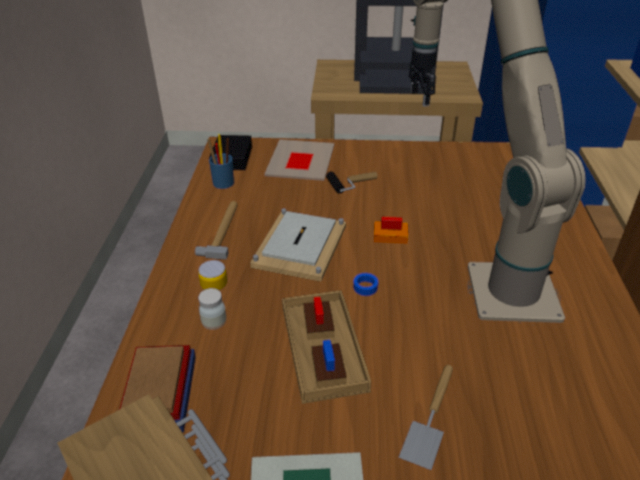

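The scene view shows the red handle at about (397,211) in the tray, the blue one at (438,192), the bed corners, and the slot at (293,262) with the pin near (288,262). In the side view the red handle is at (319,311) and the slot at (300,236). Next: back-projecting these pixels to known heights.

```bash
cat > h.py <<'E'
from cell import ctrl
import cv2,numpy as np
from scipy.spatial.transform import Rotation as R
def ray(p,uv,z):
    E=p["extrinsics"];Rm=E[:3,:3];c=-Rm.T@E[:3,3]
    d=Rm.T@np.array([(uv[0]-p["cx"])/p["fx"],(uv[1]-p["cy"])/p["fy"],1])
    return c+d*(z-c[2])/d[2]
def blobs(im,kind,minA=30):
    hsv=cv2.cvtColor(im,cv2.COLOR_RGB2HSV);r,g,b=[im[...,i].astype(int) for i in range(3)]
    m={"red":(r>120)&(g<60)&(b<60)}[kind].astype(np.uint8)
    n,l,st,c=cv2.connectedComponentsWithStats(m)
    return [(st[i,4],c[i].round(1),cv2.minAreaRect(np.argwhere(l==i)[:,::-1].astype(np.float32))) for i in range(1,n) if st[i,4]>minA]
def toTool(dw,s): # world vec -> tool axes
    return R.from_euler("xyz",s["tool_rot"]).inv().apply(dw)
E
python3 - <<'E'
from h import *
np.set_printoptions(precision=1,suppress=True)
p=ctrl.camera_params("scene");q=ctrl.camera_params("side")
print("handle",ray(p,(396,211),60),ray(q,(319,311),55))
print("blue",ray(p,(438,192),60),ray(q,(328,355),55))
for uv in((256,239),(334,237),(335,288),(254,290)):print("bed",ray(p,uv,40))
print("slot",[ray(p,(u,262),42) for u in(278,288,310)],[ray(q,uv,42) for uv in((306,228),(294,243),(300,236))])
print("tray",[ray(p,uv,36) for uv in((360,210),(452,174),(472,205),(389,247))])
E
```

```text
handle [498.5 140.3  60. ] [488.3 146.6  55. ]
blue [469.7 273.8  60. ] [461.  279.8  55. ]
bed [ 467.8 -240.9   40. ]
bed [519.8 -40.2  40. ]
bed [668.3 -82.1  40. ]
bed [ 617.  -278.5   40. ]
slot [array([ 555.1, -201.6,   42. ]), array([ 562.3, -176.9,   42. ]), array([ 578.2, -122.4,   42. ])] [array([ 545.1, -194. ,   42. ]), array([ 572.6, -124.2,   42. ]), array([ 558.9, -156.3,   42. ])]
tray [array([451.3,  55. ,  36. ]), array([403. , 348.7,  36. ]), array([522. , 357.2,  36. ]), array([588.3,  90.4,  36. ])]
```

Run:
```python
from h import *
np.set_printoptions(precision=2,suppress=True)
s=ctrl.read_state();p=ctrl.camera_params("wrist");E=p["extrinsics"]
print("cam in tool mm",toTool(-E[:3,:3].T@E[:3,3]-s["eef_pos"],s),"axes(tool)",toTool(E[2,:3],s),toTool(E[0,:3],s),p["fx"])
print(toTool(np.array([555,-165,320])-s["eef_pos"],s)/10)
```

```text
cam in tool mm [  75.43   -0.61 -143.72] axes(tool) [-0.29  0.    0.96] [-0.  1. -0.] 346.8102368842227
[ 46.89 -31.    -8.9 ]
```

jog_arm(increments=[8.5,5,-3.3,-1,0,0,-7,8.5,10,-6.6,-2,0,0,-14,8.5,15,-10,-3,0,0,-21,8.5,20,-13.2,-4,0,0,-28,8.5,25,-16.5,-5,0,0,-35,8.5,30,-20,-6,0,0,-42,8.5,35,-23,-7,0,0,-49,8.5,40,-26.5,-7,0,0,-56,8.5,44,-29,-7,0,0,-56,8.5,46.9,-31,-7,0,0,-56,8.5,46.9,-31,-7,0,0,-56,8.5,46.9,-31,-7,0,0,-56,8.5,46.9,-31,-7,0,0,-56,8.5,46.9,-31,-7,0,0,-56,8.5,46.9,-31,-7,0,0,-56])

```text
clock: 1.6
eef_pos: [554.0, -167.6, 301.0]
tool_rot: [-3.14, 0.002, 1.312]
force: [-0.2, -0.4, -0.6]
width: 85.1
gripper_force: 0.0
```

Run:
```python
from h import *
s=ctrl.read_state();p=ctrl.camera_params("wrist");im=ctrl.get_image("wrist")
np.save("bedE.npy",p["extrinsics"]);cv2.imwrite("pics/w1.png",im[...,::-1])
print(s["clock"],s["eef_pos"],s["tool_rot"],s["qpos"],s["qd"].round(3))
```

```text
1.6 [ 553.95791781 -167.598606    300.96891686] [-3.14046093e+00  1.52731290e-03  1.31211673e+00] [ 0.43271253  0.46652829 -0.28722268  1.6236093   0.14709127  1.07387743
 -0.15459083] [ 0.01  -0.002 -0.004 -0.    -0.003 -0.003 -0.003]
```

View pics/w1.png

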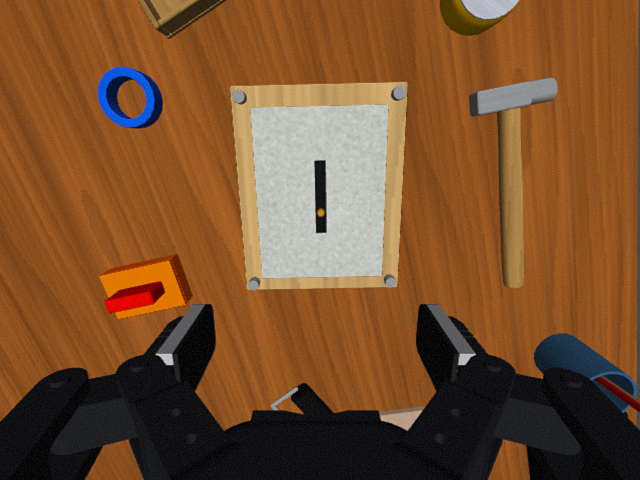

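The wrist view shows the bed with corners (250,108), (388,105), (383,276), (263,278), and the brass pin at about (321,213). I'll measure these, then work out the move to the tray.

```bash
cat > bed.py <<'E'
from h import *
np.set_printoptions(precision=2,suppress=True)
def bed(p,im):
    r,g,b=[im[...,i].astype(int) for i in range(3)]
    m=((np.abs(r-b)<25)&(r>150)).astype(np.uint8)
    m=cv2.morphologyEx(m,cv2.MORPH_OPEN,np.ones((5,5)))
    n,l,st,c=cv2.connectedComponentsWithStats(m);i=1+np.argmax(st[1:,4])
    ct=max(cv2.findContours((l==i).astype(np.uint8),0,2)[0],key=cv2.contourArea)
    W=np.array([ray(p,u,40)[:2] for u in cv2.convexHull(ct)[:,0].astype(float)])
    (cx,cy),wh,_=R_=cv2.minAreaRect(W.astype(np.float32));B=cv2.boxPoints(R_)
    e=max((B[1]-B[0],B[2]-B[1]),key=np.linalg.norm);e=e*np.sign(e[1])/np.linalg.norm(e)
    x,y,w,h=st[i,:4];k=(r>b+50)[y+20:y+h-20,x+20:x+w-20]
    pv=np.argwhere(k)[:,::-1].mean(0)+[x+20,y+20]
    return (cx,cy),wh,e,pv,k.sum(),ray(p,pv,47)
E
python3 - <<'E'
from bed import *
p=ctrl.camera_params("wrist");im=cv2.imread("pics/w1.png")[...,::-1]
c,wh,e,pv,n,pin=bed(p,im)
print("centre",c,wh,"long dir",e,"yaw",np.degrees(np.arctan2(e[1],e[0])),"pin",pv,n,pin)
d=pin[:2]-c;print("pin along/across",d@e,d@[e[1],-e[0]])
print([ray(p,u,34)[:2] for u in((239,97),(399,93),(390,281),(254,284))])
s=ctrl.read_state()
print(toTool(np.array([495,110,280])-s["eef_pos"],s)/10)
E
```

```text
centre (563.4456787109375, -159.43804931640625) (199.51907348632812, 149.4295654296875) long dir [0.24 0.97] yaw 76.3114 pin [320.44 212.18] 57 [ 559.38 -175.4    47.  ]
pin along/across -16.46648901272359 -0.16920429935693826
[array([505.03, -30.94]), array([675.31, -71.98]), array([ 622.27, -287.43]), array([ 452.92, -246.72])]
[ 25.32 -12.81   2.09]
```

jog_arm(increments=[8.5,5,-2.3,0.5,0,0,-5,8.5,10,-4.6,1,0,0,-10,8.5,15,-7,1.5,0,0,-15,8.5,20,-9.4,2,0,0,-15,8.5,25,-11.7,2,0,0,-15,8.5,28.5,-13.6,2,0,0,-15,8.5,28.5,-13.6,2,0,0,-15,8.5,28.5,-13.6,2,0,0,-15,8.5,28.5,-13.6,2,0,0,-15])

```text
clock: 2.55
eef_pos: [496.0, 142.9, 281.3]
tool_rot: [3.141, 0.001, 1.575]
force: [0.2, -0.9, -0.3]
width: 84.9
gripper_force: 0.0
```

Run:
```python
from h import *
np.set_printoptions(precision=2,suppress=True)
s=ctrl.read_state();p=ctrl.camera_params("wrist");im=ctrl.get_image("wrist")
cv2.imwrite("pics/w2.png",im[...,::-1])
print(s["clock"],s["eef_pos"],s["tool_rot"],s["qd"].round(3));print(blobs(im,"red"))
```

```text
2.55 [496.   142.93 281.3 ] [3.14 0.   1.58] [ 0.02  0.    0.02 -0.    0.    0.   -0.  ]
[(np.int32(1706), array([613.2,  55.4]), ((617.5, 44.0), (88.0, 43.0), 90.0)), (np.int32(1001), array([310.7, 211.8]), ((310.5788879394531, 211.7801971435547), (59.20286178588867, 17.32060432434082), 79.99201965332031))]
```

View pics/w2.png

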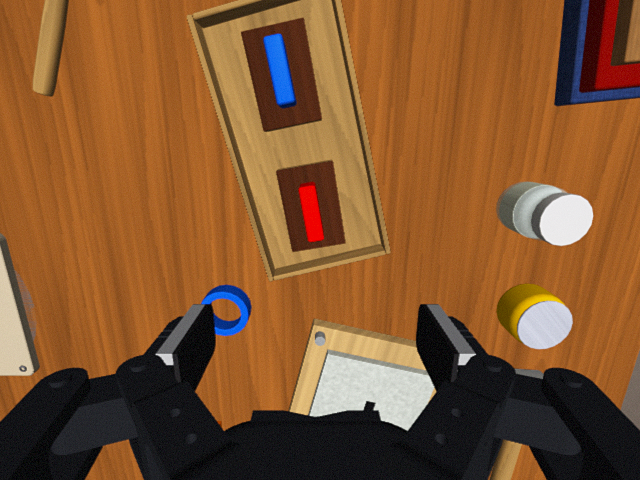

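```bash
cat > blk.py <<'E'
from h import *
np.set_printoptions(precision=2,suppress=True)
def handle(p,im,z,ctr,thr=0):
    r,g,b=[im[...,i].astype(int) for i in range(3)]
    m=((r>thr)&(g<70)&(b<70)&(r>2*g+40)).astype(np.uint8)
    n,l,st,c=cv2.connectedComponentsWithStats(m)
    i=min((i for i in range(1,n) if st[i,4]>200),key=lambda i:np.hypot(*(c[i]-ctr)))
    ct=max(cv2.findContours((l==i).astype(np.uint8),0,2)[0],key=cv2.contourArea)
    W=np.array([ray(p,u,z)[:2] for u in ct[:,0].astype(float)])
    R_=cv2.minAreaRect(W.astype(np.float32));B=cv2.boxPoints(R_)
    e=max((B[1]-B[0],B[2]-B[1]),key=np.linalg.norm);e=e*np.sign(e[1])/np.linalg.norm(e)
    return np.array(R_[0]),R_[1],e,np.degrees(np.arctan2(e[1],e[0]))
E
python3 - <<'E'
from blk import *
s=ctrl.read_state();p=ctrl.camera_params("wrist");im=cv2.imread("pics/w2.png")[...,::-1]
print(im[180:250:5,310])
for t in(100,180,230):
    print(handle(p,im,70,(310,212),t))
# slab corners (top z=34)
C=[ray(p,u,34)[:2] for u in((277,170),(332,160),(345,242),(292,251))]
print(C,np.mean(C,0))
print([ray(p,u,36)[:2] for u in ((190,16),(272,278),(388,251))])
print(np.degrees(s["tool_rot"]))
E
```

```text
[[ 88  45  31]
 [175   2   0]
 [240   0   0]
 [239   0   0]
 [240   5   0]
 [241   8   0]
 [239   0   0]
 [241   0   0]
 [239   0   0]
 [240   0   0]
 [238   0   0]
 [241   0   0]
 [247   0   0]
 [ 80  37  16]]
(array([493.3 , 144.21]), (18.699743270874023, 63.00275802612305), array([-0.17,  0.98], dtype=float32), np.float32(99.93974))
(array([493.5 , 142.68]), (16.776700973510742, 58.83495330810547), array([-0.17,  0.99], dtype=float32), np.float32(99.92019))
(array([493.57, 142.86]), (15.12834358215332, 57.285892486572266), array([-0.18,  0.98], dtype=float32), np.float32(100.58468))
[array([455.51, 184.34]), array([516.15, 195.23]), array([532.96, 101.43]), array([470.46,  90.2 ])] [493.77 142.8 ]
[array([375.26, 331.81]), array([445.85,  56.53]), array([583.78,  91.05])]
[179.99   0.09  90.16]
```

jog_arm(increments=[8.5,0,-0.25,4,0,0,-5,8.5,0,-0.25,8,0,0,-9.8,8.5,0,-0.25,12,0,0,-9.8,8.5,0,-0.25,16,0,0,-9.8,8.5,0,-0.25,19,0,0,-9.8,8.5,0,-0.25,21.5,0,0,-9.8,8.5,0,-0.25,23,0,0,-9.8,8.5,0,-0.25,23.8,0,0,-9.8,8.5,0,-0.25,24.1,0,0,-9.8,8.5,0,-0.25,24.1,0,0,-9.8,8.5,0,-0.25,24.1,0,0,-9.8,8.5,0,-0.25,24.1,0,0,-9.8])

```text
clock: 3.8
eef_pos: [493.9, 144.8, 41.2]
tool_rot: [3.14, -0.0, 1.748]
force: [-0.0, -0.2, 0.4]
width: 84.8
gripper_force: 0.0
```

jog_arm(increments=[5,-0.2,0,0.1,0,0,0,2.5,-0.2,0,0.1,0,0,0,1,-0.2,0,0.1,0,0,0,0,-0.2,0,0.1,0,0,0,0,-0.2,0,0.1,0,0,0,0,-0.2,0,0.1,0,0,0,0,-0.2,0,0.1,0,0,0,0,-0.2,0,0.1,0,0,0,0,-0.2,0,0.1,0,0,0,0,-0.2,0,0.1,0,0,0])

```text
clock: 4.8
eef_pos: [493.2, 142.7, 39.4]
tool_rot: [-3.141, 0.0, 1.748]
force: [-3.4, -1.2, 5.7]
width: 17.3
gripper_force: 59.5
```

jog_arm(increments=[0,0,0,-0.5,0,0,0,0,0,0,-2,0,0,0,0,0,0,-4,0,0,0,0,0,0,-6.5,0,0,0,0,0,0,-9,0,0,0,0,0,0,-11,0,0,0,0,0,0,-12,0,0,0,0,0,0,-12,0,0,0,0,0,0,-12,0,0,0,0,0,0,-12,0,0,0])

```text
clock: 5.8
eef_pos: [492.8, 142.4, 158.1]
tool_rot: [-3.139, 0.0, 1.748]
force: [-0.7, 0.3, -4.5]
width: 17.0
gripper_force: 59.0
```

Run:
```python
from h import *
np.set_printoptions(precision=2,suppress=True)
s=ctrl.read_state();p=ctrl.camera_params("wrist");im=ctrl.get_image("wrist")
cv2.imwrite("pics/w3.png",im[...,::-1])
print(s["clock"],s["eef_pos"],s["tool_rot"],s["force"],s["torque"],s["width"])
```

```text
5.8 [492.78 142.41 158.15] [-3.14  0.    1.75] [-0.75  0.35 -4.54] [ 0.01 -0.03 -0.02] 17.048954412852837
```

View pics/w3.png

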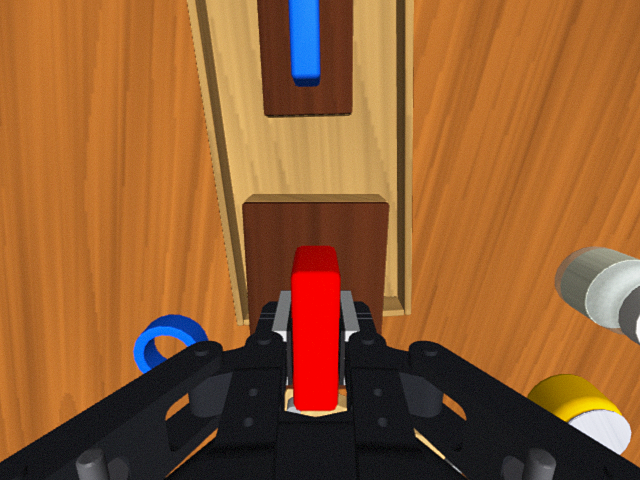

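The block is held. Its slab's front top edge runs from (244,203) to (388,203), square to the gripper, and the handle is centred. Next: the hole offset in the tool frame and the move over the pin.

Run:
```python
from h import *
np.set_printoptions(precision=2,suppress=True)
s=ctrl.read_state();p=ctrl.camera_params("wrist");t=s["eef_pos"]
for dz in(-3,-5.4,-8):
    A,B=[toTool(ray(p,u,t[2]+dz)-t,s) for u in((243.5,203),(388.5,203))]
    print(dz,A,B,"width",np.linalg.norm(A-B),"hole x,y:",(A[0]+B[0])/2-48,(A[1]+B[1])/2)
# target: hole over pin
yaw=np.radians(76.31);pin=np.array([559.4,-175.4])
print(toTool(np.array([*pin,130])-t,s)/10, np.degrees(s["tool_rot"][2]))
```

```text
-3 [ 48.68 -28.99   3.05] [48.64 32.86  2.92] width 61.854816433718234 hole x,y: 0.6600457246471336 1.9326223621077574
-5.4 [ 48.25 -29.49   5.45] [48.22 33.37  5.31] width 62.86675389742478 hole x,y: 0.23460187024925716 1.939554674222686
-8 [ 47.79 -30.03   8.05] [47.76 33.93  7.91] width 63.96301948310694 hole x,y: -0.2262956386818118 1.9470646790138524
[-32.46   0.95   2.82] 100.1609842952932
```

jog_arm(increments=[0,-2,-0.1,0,0,0,1,0,-5,-0.3,0,0,0,3,0,-8,-0.5,0,0,0,5,0,-12,-0.7,0,0,0,7,0,-16,-1,0,0,0,10,0,-20,-1.2,0,0,0,13,0,-24,-1.5,0,0,0,16,0,-28,-1.7,0,0,0,18,0,-32,-2,0,0,0,20,0,-35,-2.2,1,0,0,22,0,-38,-2.3,2,0,0,23.85,0,-39.5,-2.4,3,0,0,23.85,0,-40.2,-2.5,4.5,0,0,23.85,0,-40.2,-2.5,5.6,0,0,23.85,0,-40.2,-2.5,6.3,0,0,23.85,0,-40.2,-2.5,6.3,0,0,23.85,0,-40.2,-2.5,6.3,0,0,23.85,0,-40.2,-2.5,6.3,0,0,23.85,0,-40.2,-2.5,6.3,0,0,23.85])

```text
clock: 7.75
eef_pos: [540.4, -257.1, 97.1]
tool_rot: [3.14, 0.0, 1.332]
force: [0.1, -0.4, -2.4]
width: 17.1
gripper_force: 58.9
```

Run:
```python
from h import *
np.set_printoptions(precision=2,suppress=True)
s=ctrl.read_state();p=ctrl.camera_params("wrist");im=ctrl.get_image("wrist")
cv2.imwrite("pics/w4.png",im[...,::-1])
print(s["clock"],s["eef_pos"],s["tool_rot"],s["force"],s["qd"],s["width"])
```

```text
7.75 [ 540.35 -257.15   97.06] [3.14 0.   1.33] [ 0.14 -0.38 -2.44] [ 0.01  0.    0.    0.   -0.    0.    0.  ] 17.09505341929133
```

View pics/w4.png

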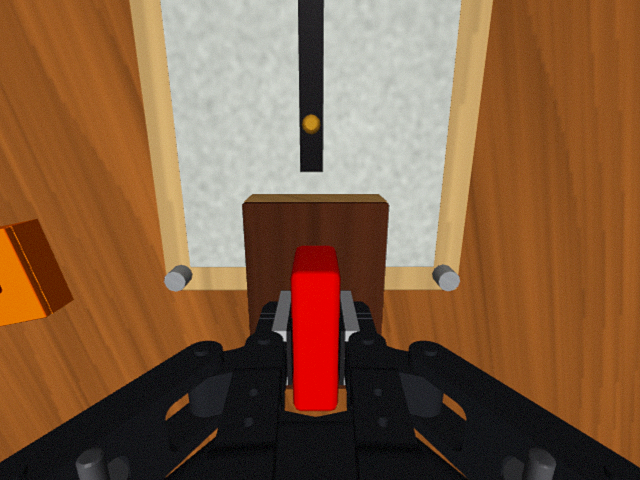

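Run:
```python
from h import *
np.set_printoptions(precision=2,suppress=True)
s=ctrl.read_state();p=ctrl.camera_params("wrist");t=s["eef_pos"]
im=cv2.imread("pics/w4.png")[...,::-1].astype(int)
k=(im[...,0]>im[...,2]+50)[105:145,300:323];pv=np.argwhere(k)[:,::-1].mean(0)+[300,105]
f=lambda u,z:toTool(ray(p,u,z)-t,s)
P=f(pv,46);print("pin",pv,k.sum(),P,ray(p,pv,46))
A,B=f((243.5,203),t[2]-5.4),f((388.5,203),t[2]-5.4)
print("hole",(A+B)/2-[48,0,0],"delta",P-((A+B)/2-[48,0,0]))
E=[f(u,40) for u in((168,60),(179.5,215))];F=[f(u,40) for u in((456.5,60),(443,215))]
for a,b in(E,F):print(a,b,np.degrees(np.arctan2(*(a-b)[[1,0]])))
d=(im[60,280:340].sum(-1)<150),(im[160,280:340].sum(-1)<150)
m=[f((280+np.flatnonzero(x).mean(),v),40) for x,v in zip(d,(60,160))];print(m,np.degrees(np.arctan2(*(m[0]-m[1])[[1,0]])))
```

```text
pin [310.8  123.66] 272 [83.25 -1.14 50.95] [ 558.86 -176.16   46.  ]
hole [0.86 1.5  5.39] delta [82.39 -2.63 45.56]
[114.85 -75.36  56.86] [ 32.71 -78.75  56.87] 2.363205349413078
[114.82  74.87  57.03] [32.53 76.55 57.05] -1.1746580779961127
[array([114.84,  -1.22,  56.94]), array([64.16, -1.46, 56.95])] 0.2693596298763332
```

jog_arm(increments=[0,1.5,-0.05,0,0,0,0,0,4,-0.15,0,0,0,0,0,6,-0.2,0,0,0,0,0,7.5,-0.24,0,0,0,0,0,8.26,-0.24,0,0,0,0,0,8.26,-0.24,0.5,0,0,0,0,8.26,-0.24,1,0,0,0,0,8.26,-0.24,1,0,0,0,0,8.26,-0.24,1,0,0,0,0,8.26,-0.24,1,0,0,0])

```text
clock: 8.8
eef_pos: [556.9, -177.3, 86.3]
tool_rot: [3.142, 0.0, 1.331]
force: [0.3, 0.6, -3.3]
width: 17.0
gripper_force: 58.9
```

Run:
```python
from h import *
np.set_printoptions(precision=2,suppress=True)
s=ctrl.read_state();t=s["eef_pos"]
tool=R.from_euler("xyz",[np.pi,0,np.radians(76.3)])
w=np.array([540.35,-257.15])+tool.apply([82.6,-2.4,0])[:2]
print(s["clock"],t,s["tool_rot"],s["force"],toTool(np.array([*w,t[2]])-t,s))
```

```text
8.8 [ 556.88 -177.28   86.26] [3.14 0.   1.33] [ 0.35  0.57 -3.33] [ 1.09  0.45 -0.  ]
```

jog_arm(increments=[0,0.1,0.04,0,0,0,0,0,0.1,0.04,0.2,0,0,0,0,0.1,0.04,0.4,0,0,0,0,0.1,0.04,0.5,0,0,0,0,0.1,0.04,0.6,0,0,0,0,0.1,0.04,0.7,0,0,0,0,0.1,0.04,0.8,0,0,0,0,0.1,0.04,0.8,0,0,0,0,0.1,0.04,0.8,0,0,0])

```text
clock: 9.7
eef_pos: [557.7, -175.6, 78.3]
tool_rot: [3.142, -0.0, 1.332]
force: [0.2, -0.5, -4.0]
width: 16.8
gripper_force: 58.9
```

jog_arm(increments=[0,0,0,0.1,0,0,0,0,0,0,0.2,0,0,0,0,0,0,0.3,0,0,0,0,0,0,0.4,0,0,0,0,0,0,0.5,0,0,0,0,0,0,0.5,0,0,0,0,0,0,0.5,0,0,0])

```text
clock: 10.4
eef_pos: [557.7, -175.6, 73.5]
tool_rot: [3.141, 0.0, 1.332]
force: [-0.4, -0.1, -1.2]
width: 17.3
gripper_force: 59.1
```

jog_arm(increments=[0,0,0,0.1,0,0,0,0,0,0,0.2,0,0,0,0,0,0,0.3,0,0,0,0,0,0,0.3,0,0,0,0,0,0,0.3,0,0,0])

```text
clock: 10.9
eef_pos: [557.7, -175.6, 70.9]
tool_rot: [3.141, 0.0, 1.332]
force: [-2.1, 1.0, 5.8]
width: 17.3
gripper_force: 60.2
```

jog_arm(increments=[0,0,0,0.1,0,0,0,0,0,0,0.2,0,0,0,0,0,0,0.3,0,0,0,0,0,0,0.4,0,0,0,0,0,0,0.4,0,0,0,0,0,0,0.4,0,0,0])

```text
clock: 11.5
eef_pos: [557.8, -175.6, 67.5]
tool_rot: [3.141, 0.0, 1.332]
force: [-4.0, 0.9, 10.3]
width: 17.1
gripper_force: 61.1
```

jog_arm(increments=[0,0,0,0.1,0,0,0,0,0,0,0.15,0,0,0,0,0,0,0.2,0,0,0,0,0,0,0.2,0,0,0,0,0,0,0.2,0,0,0])

```text
clock: 12.0
eef_pos: [557.8, -175.7, 67.3]
tool_rot: [3.141, 0.001, 1.332]
force: [-7.3, 2.6, 25.6]
width: 17.4
gripper_force: 63.1
```

Run:
```python
from h import *
for n in("wrist","side"):cv2.imwrite(f"pics/{n}5.png",ctrl.get_image(n)[...,::-1])
cv2.imwrite("pics/side5c.png",cv2.resize(cv2.imread("pics/side5.png")[170:310,210:390],None,fx=4,fy=4,interpolation=2))
s=ctrl.read_state();print(s["eef_pos"],s["force"],s["torque"],s["tool_rot"])
```

```text
[ 557.76719724 -175.691437     67.36434549] [-8.28620412  2.85382717 25.77782544] [0.51473643 1.74888154 0.02742711] [3.14055077e+00 1.04009834e-03 1.33164711e+00]
```

View pics/wrist5.png

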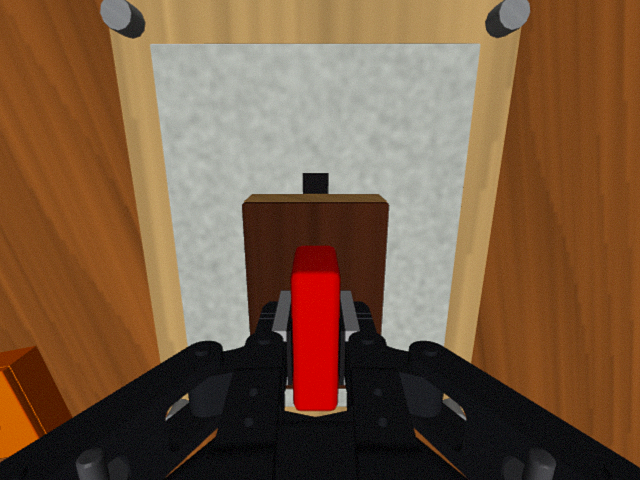

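View pics/side5c.png

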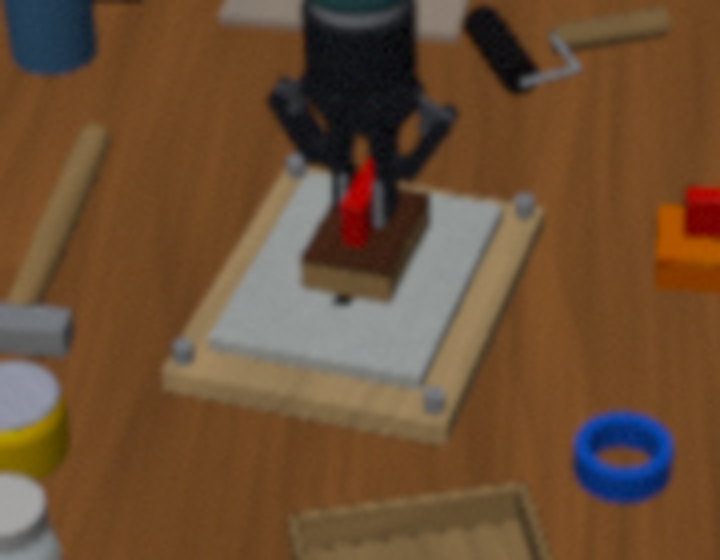

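The wrist view shows the block flat and square on the bed, with its slab edge still at (244..388,203), so it has not slipped in the grip. The side crop agrees. The tool sank 6.1 mm and then met a hard stop: force rose from 10 to 26 N with almost no further travel.

```bash
python3 -c "
from cell import ctrl
print(ctrl.finish_job())"
```

```text
the job is handed in; nothing more can be done
None
```

The red-handled block sits on the brass pin, flat and square on the bed. It is still gripped and pressed down, with the bed fully home (6.1 mm of travel to a hard stop, about 26 N), and the job was handed in at about 12 s.

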